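Open the board test fixture and hold its lid up

ROBOT

A 6-joint arm with a two-finger parallel gripper is mounted at the origin on a cart in front of the work surface, level with it; the furniture and walls round the work are solid. World frame = base frame: x ahead of the robot, y to its left, z up, the work surface at z = 0. Lengths are in m, angles in degrees, forces in N, time in s.
With the tool pointing down it reaches from about 0.275 to 0.825 m from the base axis. Payload 4.9 kg.
Tool frame: the origin (TCP) lies midway between the tips of the shut fingers; the grasp point (between the pads) lies env.grasp_offset behind it (env.grasp_offset is the distance from the TCP to the grasp point, in m); z points along the fingers, y is the line along which they close (so a half turn about z gives the same grasp; the last joint's range is limited). The gripper opens to 85 mm and grips with 20 to 120 N. Pads are 22 mm wide; open, the fingers measure 114 mm over their backs; the gripper's body (76 mm by 85 mm) begins 54 mm behind the grasp point. The pads swing forward as they close: fully open they stand 13 mm farther back than shut.
Start: joints at [-82.345, 18.69, -11.035, 60.275, 0, 82.311], TCP at [0.146, -0.53, 0.231] pointing down, gripper open.
Joint ranges: [-152.03, 152.03], [-55.5, 102.48], [-74.3, 77.21], [-110.64, 120.58], [-84.22, 78.4], [-180, 180]. Speed limits (degrees/s): [147.25, 147.25, 180, 180, 180, 180].

INTERFACE

Orientations are given as a 3x3 rotation matrix whose columns are the frame's x, y, z axes.
In Python, from rig import env gives the robot as it stands.
- The arm moves only by the tool drive_effector, called as name([rows], argument=value, ...), one row to a line, values as JSON. Schema: {"type":"object","properties":{"increments":{"type":"array","items":{"type":"array","prefixItems":[{"type":"array","items":{"type":"number"},"minItems":3,"maxItems":3},{"type":"array","items":{"type":"number"},"minItems":3,"maxItems":3}],"minItems":2,"maxItems":2},"minItems":1,"maxItems":20},"jaw":{"type":"number"},"squeeze":{"type":"number"},"only":{"type":"string"},"quiet":{"type":"boolean"},"lines":{"type":"string"}},"required":["increments"],"additionalProperties":false}. increments is a list of rows, 1 to 20 of them, each written [[dx, dy, dz], [rx, ry, rz]]: dx, dy, dz in mm, then a rotation vector rx, ry, rz in units of 4 degrees; each row is the pose to reach, as a shift and turn from the pose commanded when the call began, along the tool's axes at that moment; what a row does not reach only later rows make up. A row lasts 1/8 s, in which the tool goes at most 0.0625 m and 10.7 degrees, less where a joint would pass 70% of its speed; a pose out of reach is approached as far as the arm can. jaw is the finger opening in m, set as the call begins (left out keeps the last). The fingers move at their own pace and stop on an object; squeeze is the grip in N (left out, the last holds). Time passes only in rows, so rows that do not move let the fingers close. The tool returns the time, the measured TCP pose, the force, the opening and the grip force at its end. only (a regular expression) keeps the lines of the reply that match it, lines (a string "A,B") keeps lines A to B, and quiet returns only ok. Input that does not fit is refused with a message, and nothing moves.
- env.state(): the state, without advancing time (a new reading comes with each control period).
- env.snapshot(name): name is "side" or "top" or "wrist"; returns a dict with "image" (480x640x3 uint8, red, green, blue), "fov_y" (degrees; the focal length in pixels is half the picture's height over the tangent of half this angle, whatever the lens; pixels are square), "cx", "cy" (the principal point, pixels), "dist" ([k1, k2, p1, p2, k3] as OpenCV has them; the pictures are not rectified), "rvec" (rotation vector, rad) and "tvec" (3), from world to camera coordinates, as OpenCV has them. Camera axes: x right, y down, z forward; pixel columns grow to the right and rows downward; lengths in m; the calibration is good to about 2 mm. A picture is of the moment at which its call begins. There is no depth.
- env.hand_in(): hands the job in; it is judged then, once.
The state is a dict: "time_s": time; "qpos": joint angles; "dq": joint speeds; "tau": joint torques, N m; "tcp_pos": TCP position; "eef_rot": TCP orientation; "wrist_force": force on the tool from outside, world axes, zero at the start; "moment": the same for the moment, N m; "opening": finger opening in m; "finger_force": force on a finger pad.
Only numpy, scipy, OpenCV 4.12 (cv2) and the standard library are available. Lean on these libraries where they do the work, as an engineer would, in place of code of your own. Each camera call takes 0.05 s, during which the arm holds its last target. There are 200 camera calls.

TASK

Open the white board test fixture and hold its lid up so that the board under it can be reached. First try the lid with a gentle tug on its black bar, before touching the latch, because the hook latch on the front may or may not have caught; if it has, swing the latch forward to free the lid without forcing it. Then lift the lid to about forty degrees and finish with the gripper still holding it there, since its worn hinge lets it fall shut; leave the tools and parts round it where they lie.

Things in the scene. Friction and masses are not known exactly. Their poses are not given: they have to be found in the camera images.
- test_fixture: the board test fixture, a low white box 182 x 210 mm, fixed on the bench. Origin: under its middle, on the bench; x points to its back (away from the robot), y to its left, z up. In this frame the base's front face is at x = -0.069; the lid turns about the line along y through x = 0.082, z = 0.070, the latch about the line along y through x = -0.078, z = 0.035, in the middle of the front
- lid_hinge (a joint): angle of the lid in rad: 0 closed, growing as its front edge rises, stop at 1.66. The hinge is worn: released, the lid falls shut. Lifting it at the bar takes 2 to 3 N; if the latch has caught, the bar rises about 2 mm and then stops dead
- lid_bar (a point): centre of the black bar along the top of the lid's front edge: 104 mm long (fixture's y), 15 mm wide (x), its top 5 mm above this point and 96 mm above the bench when closed. Under its middle 40 mm is a gap of 9 mm; its ends (20 to 52 mm either side of the middle) are solid down to the lid, 14 mm below this point. The axes turn with the lid and equal the fixture's when it is closed
- latch_tip (a point): middle of the top end of the upright steel latch plate in the middle of the fixture's front. The plate is 17 mm wide (y), 3 mm thick (x), 45 mm long from its hinge line to this point. A red thumb tab of the same width points 12 mm forward and 4 mm up from here, a hook nose 8 mm back over a keeper ledge on the lid. This point moves and turns with the latch
- test_fixture_lid: the lid, a white plate 139 x 210 x 10 mm, its top 77 mm above the bench when closed; opens front edge up and back. Its body frame is the fixture's when closed (the origin is not on the lid)
- test_fixture_latch: the hook latch, no spring. It starts upright or leaning forward by up to 0.12 rad; this does not tell surely whether its nose has hold of the lid. Its top swings forward and down to 1.05 rad on a tight hinge (1.5 N at the tip) and stays where it is put; from 0.3 rad on it is well clear of the lid. Its body frame is the fixture's when upright (the origin is not on the latch)
- board_green: bystander: green circuit board 58 x 94 x 16 mm lying to the right of the fixture
- rf_module: bystander: silvery milled module 48 x 100 x 24 mm lying to the left of the fixture
- pliers_long: bystander: pliers with red grips, 189 x 54 x 12 mm, at the right
- cutters: bystander: side cutters with blue grips, 158 x 54 x 12 mm, at the right
- driver_red: bystander: long screwdriver with a red handle, 216 x 27 x 24 mm, at the left
- driver_yellow: bystander: short screwdriver with a yellow handle, 172 x 23 x 20 mm, at the left
- coax_1: bystander: silvery coaxial adapter 20 x 45 x 17 mm, near the bench's front edge at the left
- coax_3: bystander: brass-coloured coaxial adapter 18 x 34 x 16 mm, near the bench's front edge at the right

How it is judged (in metres and radians):
On the way:
1. the lid is tugged up with the fingers until it gives or the latch stops it, the latch not yet moved (value of joint lid_hinge above 0.006 rad and contact force between the fingers and test_fixture_lid above 0.5 N and distance of latch_tip from where it was at the start of the episode below 0.005 m), for 0.1 s.
At the end, for the whole second after the job is handed in: the lid stands still at 30 to 52 degrees (0.52 to 0.9 rad), carried by the fingers alone (at least 1 N on it), clear of the latch (value of joint lid_hinge between 0.52 and 0.9 rad and velocity of joint lid_hinge between -0.1 and 0.1 rad/s and contact force between the fingers and test_fixture_lid above 1 N and contact force between test_fixture_latch and test_fixture_lid below 0.5 N); the arm keeps its last pose, push and grip.
It fails at once if the lid is forced against the caught latch (more than 45 N) (contact force between test_fixture_latch and test_fixture_lid above 45 N).
It fails at once if a tool or part lying round the fixture is moved by more than 3 cm (distance of any of board_green, rf_module, pliers_long, cutters, driver_red, driver_yellow, coax_1, coax_3 from where it was at the start of the episode above 0.03 m).
It also fails if it takes over 54 s, if anything falls off the work surface, if the arm or the gripper's body presses on something with over 40 N, if the wrist force passes 120 N, or if a joint passes its speed limit or range.

## Working session

There is one attempt and no reset: what is moved stays moved. The work goes in short steps, Python scripts to look and compute and a tool call to move; the robot and the scene stay as the last step left them, time stands still between calls to the robot, and variables do not carry over. Pictures are saved under pics/ and viewed, at most 10 in all, crops included, and the job is handed in when it is done.

```bash
ls; mkdir -p pics; python3 - <<'E'
from rig import env
import cv2,numpy as np
print(env.state(),env.grasp_offset)
for n in ("top","side"):
    s=env.snapshot(n); cv2.imwrite(f"pics/{n}0.png",s["image"][:,:,::-1]); print(n,{k:v for k,v in s.items() if k!="image"})
E
```

```text
pics
rig.py
{'time_s': 0.0, 'qpos': array([-8.23443674e+01,  1.87337754e+01, -1.10928715e+01,  6.02742523e+01,
       -2.65101092e-04,  8.23087294e+01]), 'dq': array([ 0.02545322, -0.03570623, -0.02943832,  0.04416111,  0.08326438,
        0.03016038]), 'tau': array([ 3.97965559e-04, -4.43395221e+01,  2.62442440e+01,  1.54141575e-02,
       -2.66175002e-04,  5.27963294e-06]), 'tcp_pos': array([ 0.14547467, -0.52980076,  0.23048093]), 'eef_rot': array([[ 9.64341111e-01,  2.64662359e-01, -2.39186778e-04],
       [ 2.64662366e-01, -9.64339561e-01,  1.74470862e-03],
       [ 2.31101426e-04, -1.74579799e-03, -9.99998449e-01]]), 'wrist_force': array([ 0.08351184, -0.00357697, -0.30053711]), 'moment': array([ 0.00954985,  0.02699372, -0.0538904 ]), 'finger_force': 0.0, 'opening': 0.08588475937457714} 0.0187
top {'fov_y': 50.9523077400439, 'cx': 313.7038501333469, 'cy': 235.55599709145116, 'dist': array([-0.08600458,  0.        ,  0.        ,  0.        ,  0.        ]), 'rvec': array([ 2.14102818, -2.15594285,  0.14756191]), 'tvec': array([-0.06828787,  0.51824235,  1.17581762])}
side {'fov_y': 50.87450380091826, 'cx': 305.50197075031366, 'cy': 239.46677970694137, 'dist': array([-0.06168008,  0.        ,  0.        ,  0.        ,  0.        ]), 'rvec': array([ 2.12152745, -0.10278331,  0.06917969]), 'tvec': array([-0.49907018,  0.06002709,  1.31048898])}
```

View pics/top0.png

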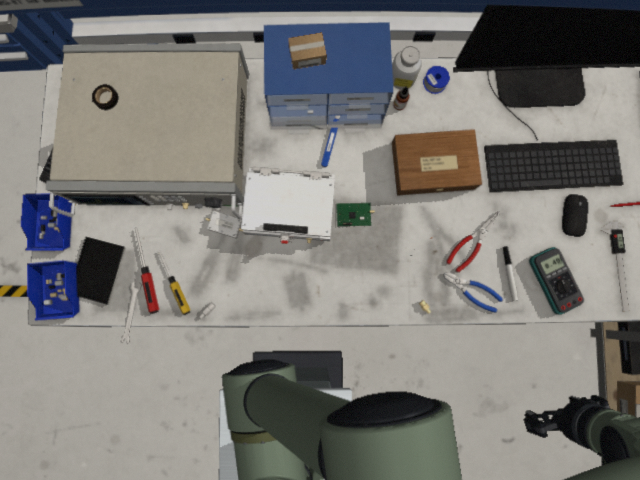

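View pics/side0.png

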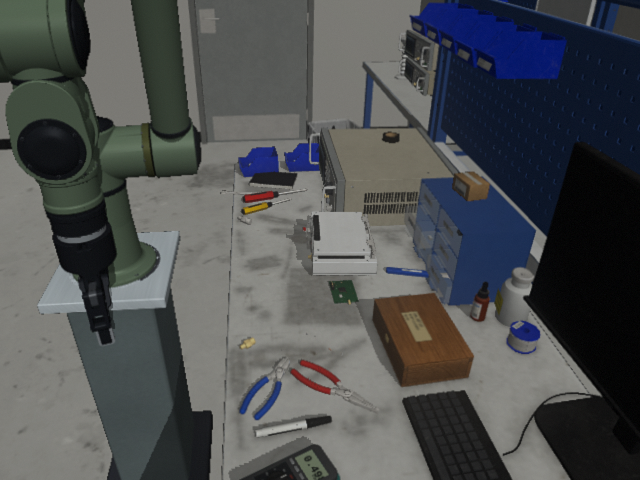

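Top: white fixture around (288,205), black bar at about (285,228), red latch tab at (284,240). Side: fixture at (343,243), bar at about (317,230). The board lies to its right and the module to its left. The bench in front is clear.

```bash
cat > h.py <<'E'
import numpy as np,cv2
from scipy.spatial.transform import Rotation as R
def cal(s):
    f=s["image"].shape[0]/2/np.tan(np.radians(s["fov_y"]/2))
    K=np.array([[f,0,s["cx"]],[0,f,s["cy"]],[0,0,1.]])
    Rm=cv2.Rodrigues(np.array(s["rvec"]))[0]; return K,np.array(s["dist"]),Rm,np.array(s["tvec"])
def ray(s,uv):
    K,d,Rm,t=cal(s); p=cv2.undistortPoints(np.array([[uv]],float),K,d)[0,0]
    v=Rm.T@np.r_[p,1]; return -Rm.T@t, v/np.linalg.norm(v)
def plane(s,uv,z):
    c,v=ray(s,uv); return c+v*(z-c[2])/v[2]
def tri(a,b):
    A=np.zeros((3,3));y=np.zeros(3)
    for c,v in (a,b):
        P=np.eye(3)-np.outer(v,v);A+=P;y+=P@c
    x=np.linalg.solve(A,y); return x,[np.linalg.norm((np.eye(3)-np.outer(v,v))@(x-c)) for c,v in (a,b)]
def proj(s,X):
    K,d,Rm,t=cal(s); return cv2.projectPoints(np.array(X,float).reshape(-1,3),np.array(s["rvec"]),t,K,d)[0][:,0]
def blobs(mask,roi,amin=15):
    x0,y0,x1,y1=roi; m=np.zeros(mask.shape,np.uint8); m[y0:y1,x0:x1]=mask[y0:y1,x0:x1]
    n,l,st,c=cv2.connectedComponentsWithStats(m)
    out=[]
    for i in range(1,n):
        if st[i,4]>=amin:
            pts=np.argwhere(l==i)[:,::-1].astype(np.float32); out.append((st[i,4],c[i],cv2.minAreaRect(pts)))
    return sorted(out,key=lambda o:-o[0])
E
python3 - <<'E'
from h import *; from rig import env
t=env.snapshot("top");s=env.snapshot("side")
for S,roi,n in ((t,(235,165,345,248),"t"),(s,(285,205,390,280),"s")):
    im=S["image"].astype(int); dark=im.max(2)<60; red=(im[...,0]>im[...,1]+50)&(im[...,0]>im[...,2]+50)
    print(n,"dark",blobs(dark,roi,10)[:4]); print("red",blobs(red,roi,3)[:3])
a,b=[cv2.resize(S["image"][y0:y1,x0:x1,::-1],(400,300),interpolation=cv2.INTER_CUBIC) for S,(x0,y0,x1,y1) in ((t,(235,165,347,249)),(s,(285,205,385,280)))]
cv2.imwrite("pics/z.png",np.hstack([a,b]))
E
```

```text
t dark [(np.int32(235), array([285.16170213, 228.08085106]), ((285.02056884765625, 228.23233032226562), (42.41316604614258, 5.8289337158203125), 4.39870548248291)), (np.int32(11), array([341.72727273, 224.45454545]), ((341.5, 224.5), (1.0, 5.0), 90.0))]
red [(np.int32(19), array([284.        , 241.42105263]), ((284.0294189453125, 241.3823699951172), (6.063390731811523, 2.6678919792175293), 14.03624439239502))]
s dark [(np.int32(134), array([315.8880597 , 227.50746269]), ((315.9027099609375, 227.0398406982422), (24.279438018798828, 5.388039588928223), 86.18592071533203)), (np.int32(92), array([340.5, 256.5]), ((340.5, 256.5), (1.0, 45.0), 90.0)), (np.int32(31), array([368.67741935, 208.64516129]), ((368.6499938964844, 208.94996643066406), (4.38406229019165, 8.485281944274902), 8.13010311126709)), (np.int32(16), array([364.3125, 208.6875]), ((364.3077087402344, 209.0384979248047), (1.6124515533447266, 8.18629264831543), 7.125016689300537))]
red [(np.int32(7), array([304.14285714, 228.42857143]), ((304.0000305175781, 228.50003051757812), (2.1213202476501465, 2.1213202476501465), 45.0))]
```

View pics/z.png

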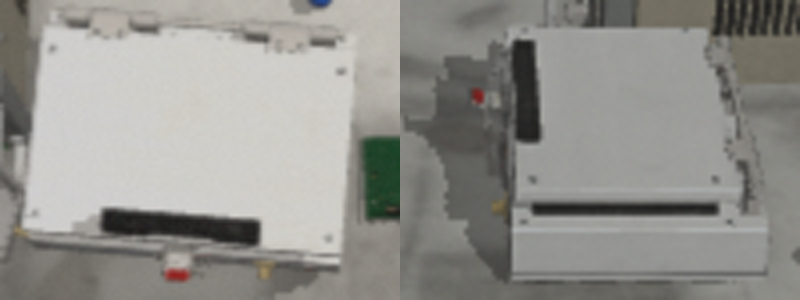

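The crops show the bar in both views: top about (285,228), side (316,227). The red tab is at (284,241) and (304,228), in front of the bar's middle and with its nose over the lid edge.

```bash
python3 - <<'E'
from h import *; from rig import env
t=env.snapshot("top");s=env.snapshot("side")
bt,bs=(285.1,228.1),(315.9,227.4)
X,e=tri(ray(t,bt),ray(s,bs));print("bar",X,e)
Y,e=tri(ray(t,(284,241.4)),ray(s,(304.1,228.4)));print("tab",Y,e)
# bar ends on z of bar top
im=t["image"].astype(int); r=blobs(im.max(2)<60,(235,165,338,240),10)[0][2]
box=cv2.boxPoints(r); P=np.array([plane(t,p,0.096) for p in box]); print(P.round(4)); 
ed=[P[(i+1)%4]-P[i] for i in range(4)]; L=max(ed,key=np.linalg.norm); print("len",[np.linalg.norm(q).round(4) for q in ed]); print("yaw of y axis",np.degrees(np.arctan2(L[1],L[0]))); print("centre",P.mean(0))
# lid outline by white mask
m=(im.min(2)>190); b=blobs(m,(230,160,345,248),500)[0]; Q=np.array([plane(t,p,0.077) for p in cv2.boxPoints(b[2])]);print("lid",Q.round(4)); 
for i in range(4): d=Q[(i+1)%4]-Q[i]; print(np.linalg.norm(d).round(4),np.degrees(np.arctan2(d[1],d[0])).round(2))
print(plane(t,(284,241.4),0.084))
E
python3 - <<'E'
E
```

```text
bar [ 0.52835017 -0.00572462  0.08243447] [np.float64(0.0008247565571045876), np.float64(0.0008247565571043684)]
tab [ 0.4977606  -0.00304118  0.07938737] [np.float64(0.0007404670326630926), np.float64(0.0007404670326631235)]
[[ 0.5242  0.0426  0.096 ]
 [ 0.5377  0.0417  0.096 ]
 [ 0.5294 -0.0553  0.096 ]
 [ 0.5159 -0.0543  0.096 ]]
len [np.float64(0.0135), np.float64(0.0974), np.float64(0.0135), np.float64(0.0972)]
yaw of y axis -94.86969219219209
centre [ 0.52678209 -0.00630923  0.096     ]
lid [[ 0.5298  0.0957  0.077 ]
 [ 0.675   0.0865  0.077 ]
 [ 0.6563 -0.1219  0.077 ]
 [ 0.512  -0.109   0.077 ]]
0.1455 -3.63
0.2093 -95.13
0.1449 174.87
0.2055 85.03
[ 0.49791401 -0.00333787  0.084     ]
```
Fixture yaw = -5° approx (y-axis at 85°... y direction = (−sin yaw, cos yaw) with yaw=-5 → (0.087,0.996): at angle 85. ok so yaw=-5°: x axis (0.996,-0.087).

The manual's scale: shifts go in mm and turns go in units of 4 degrees. Converting my numbers, 0.491 m is 491, 0.47 m is 470, -69.65 degrees is -17.4125.

drive_effector([
  [[40,-30,0],[0,0,-1.5]],
  [[90,-65,0],[0,0,-3]],
  [[140,-100,0],[0,0,-4.5]],
  [[180,-135,0],[0,0,-6]],
  [[220,-170,0],[0,0,-7.5]],
  [[265,-200,0],[0,0,-9]],
  [[310,-235,0],[0,0,-10.5]],
  [[350,-265,0],[0,0,-12]],
  [[390,-295,0],[0,0,-13.5]],
  [[430,-330,0],[0,0,-15]],
  [[470,-355,0],[0,0,-16.5]],
  [[491,-373,0],[0,0,-17.4125]],
  [[491,-373,0],[0,0,-17.4125]],
  [[491,-373,0],[0,0,-17.4125]],
], jaw=0.045)

```text
time_s: 2.05
tcp_pos: [0.5198, -0.0411, 0.2311]
eef_rot: [[0.088, 0.996, -0.001], [0.996, -0.088, -0.0], [-0.0, -0.001, -1.0]]
wrist_force: [-0.5, -0.4, -0.2]
opening: 0.0452
finger_force: 0.0
```

```bash
cat >> h.py <<'E'
def goal(env,pos,rot):
    s=env.state();Rm=np.array(s["eef_rot"]); print("shift",(Rm.T@(np.array(pos)-s["tcp_pos"])).round(4),"rot",np.degrees(R.from_matrix(Rm.T@rot).as_rotvec()).round(2))
def fix_rot(yaw,th=0):
    "tool gripping the bar: y along fixture x, z down, turned with the lid by th (rad)"
    F=R.from_euler("z",yaw,degrees=True).as_matrix(); T=R.from_euler("y",th).as_matrix()
    return F@T@np.array([[0,1,0],[1,0,0],[0,0,-1.]])
E
python3 - <<'E'
from h import *; from rig import env
print(env.state()["qpos"],env.state()["opening"]); w=env.snapshot("wrist");cv2.imwrite("pics/w1.png",w["image"][...,::-1]);np.save("w1.npy",w,allow_pickle=True)
goal(env,(0.52,-0.04,0.23),fix_rot(-5))
E
```

```text
[-1.26238432e+01  1.57105991e+01 -1.52361898e+01  5.90928331e+01
 -2.70825429e-02  8.24234846e+01] 0.045152966687791146
shift [0.0014 0.0001 0.0012] rot [-0.04  0.01 -0.08]
```

View pics/w1.png

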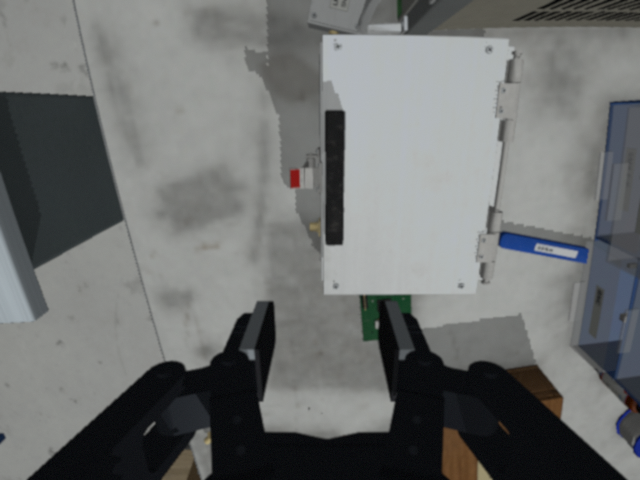

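The wrist view shows the bar upright from (335,110) to (335,244), the red tab at (295,178), the lid's white plate with its front edge at column 322, and the gripper to the right of the fixture's middle. I'll combine this with the top view.

```bash
python3 - <<'E'
from h import *; from rig import env
w=np.load("w1.npy",allow_pickle=True).item(); t=env.snapshot("top")
def box(S,roi):
    im=S["image"].astype(int); r=blobs(im.max(2)<65,roi,10)[0]; print(r); return np.array(cv2.boxPoints(r[2]))
bw=box(w,(318,90,350,265)); bt=box(t,(235,165,338,240))
for z in (0.091,0.096): P=np.array([plane(w,p,z) for p in bw]); print(z,P.round(4).tolist(),P.mean(0).round(4),[np.linalg.norm(P[(i+1)%4]-P[i]).round(4) for i in range(4)])
L=max([P[i]-P[i-1] for i in range(4)],key=np.linalg.norm);print("yaw",np.degrees(np.arctan2(L[1],L[0]))%180-90)
print("tri centre",tri(ray(w,bw.mean(0)),ray(t,bt.mean(0))))
iw=w["image"].astype(int); it=t["image"].astype(int); red=lambda i:(i[...,0]>i[...,1]+50)&(i[...,0]>i[...,2]+50)
rw=blobs(red(iw),(270,150,330,210),5)[0]; rt=blobs(red(it),(235,165,345,248),3)[0]; print(rw[1:],rt[1]); print("tab",tri(ray(w,rw[1]),ray(t,rt[1])), plane(w,rw[1],0.084))
bb=cv2.boxPoints(rw[2]);print(np.array([plane(w,p,0.083) for p in bb]).round(4))
E
```

```text
(np.int32(2336), array([334.00513699, 175.32277397]), ((334.0, 177.0), (132.0, 18.0), 90.0))
(np.int32(304), array([325.        , 180.43092105]), ((324.62939453125, 183.4176483154297), (9.43647575378418, 39.58980941772461), 12.528807640075684))
0.091 [[0.5251, 0.0448, 0.091], [0.5381, 0.0437, 0.091], [0.5307, -0.0576, 0.091], [0.5162, -0.0563, 0.091]] [ 0.5275 -0.0064  0.091 ] [np.float64(0.0131), np.float64(0.1015), np.float64(0.0146), np.float64(0.1015)]
0.096 [[0.5252, 0.0448, 0.096], [0.5379, 0.0437, 0.096], [0.5306, -0.0558, 0.096], [0.5163, -0.0546, 0.096]] [ 0.5275 -0.0055  0.096 ] [np.float64(0.0128), np.float64(0.0997), np.float64(0.0143), np.float64(0.0997)]
yaw -4.22252553954344
tri centre (array([ 0.56083116, -0.03814537,  0.23562832]), [np.float64(0.0667305559031671), np.float64(0.06673055590316716)])Traceback (most recent call last):
  File "<stdin>", line 10, in <module>
IndexError: list index out of range
```

```bash
python3 - <<'E'
from h import *; from rig import env
w=np.load("w1.npy",allow_pickle=True).item(); t=env.snapshot("top"); s=env.snapshot("side")
iw=w["image"].astype(int); red=lambda i:(i[...,0]>i[...,1]+50)&(i[...,0]>i[...,2]+50)
rw=blobs(red(iw),(270,150,330,210),5)[0]; print(rw)
print("bar w+t",tri(ray(w,(334.3,177)),ray(t,(285.0,228.2))));print("bar w+s",tri(ray(w,(334.3,177)),ray(s,(315.9,227.4))))
print("tab w+t",tri(ray(w,rw[1]),ray(t,(284,241.4))));print("tab w+s",tri(ray(w,rw[1]),ray(s,(304.1,228.4))), plane(w,rw[1],0.084))
print(np.array([plane(w,p,0.083) for p in cv2.boxPoints(rw[2])]).round(4))
# front edge of lid, right end of the bar: position of the right solid end
F=R.from_euler("z",-4.7,degrees=True).as_matrix(); print("grip pt",np.array([.5273,-.006,.0])+F@[0,-.035,0])
goal(env,np.array([.5273,-.006,.13])+F@[0,-.035,0],fix_rot(-4.7))
E
```

```text
(np.int32(150), array([294.54      , 178.13333333]), ((294.7911682128906, 178.2852783203125), (17.103321075439453, 8.896795272827148), 85.60128784179688))
bar w+t (array([ 0.52841423, -0.00529401,  0.0832082 ]), [np.float64(0.0004946821346296852), np.float64(0.0004946821346298617)])
bar w+s (array([ 0.5278078 , -0.00518748,  0.08200444]), [np.float64(0.00020452335594108064), np.float64(0.00020452335594106302)])
tab w+t (array([ 0.49738645, -0.00310854,  0.08563301]), [np.float64(0.000456769082472312), np.float64(0.0004567690824722207)])
tab w+s (array([ 0.49671178, -0.00374234,  0.07975966]), [np.float64(0.00023931718986615157), np.float64(0.0002393171898660591)]) [ 0.49690678 -0.00303509  0.084     ]
[[ 0.4937  0.0034  0.083 ]
 [ 0.5007  0.0033  0.083 ]
 [ 0.5003 -0.0101  0.083 ]
 [ 0.4932 -0.0101  0.083 ]]
grip pt [ 0.52443215 -0.04088231  0.        ]
shift [0.0012 0.0045 0.1014] rot [-0.    0.01 -0.41]
```

drive_effector([
  [[0,2,40],[0,0,-0.05]],
  [[1,4,80],[0,0,-0.1]],
  [[1,4.5,80],[0,0,-0.1]],
  [[1,4.5,80],[0,0,-0.1]],
])

```text
time_s: 2.75
tcp_pos: [0.5255, -0.0407, 0.1526]
eef_rot: [[0.081, 0.997, 0.001], [0.997, -0.081, -0.0], [-0.0, 0.001, -1.0]]
wrist_force: [0.4, -0.3, 0.7]
opening: 0.0453
finger_force: 0.0
```

```bash
python3 - <<'E'
from h import *; from rig import env
w0=np.load("w1.npy",allow_pickle=True).item(); w=env.snapshot("wrist"); cv2.imwrite("pics/w2.png",w["image"][...,::-1]);np.save("w2.npy",w,allow_pickle=True)
K,d,Rm,tv=cal(w0);print("cam",-Rm.T@tv);K,d,Rm,tv=cal(w);print("cam",-Rm.T@tv)
F=R.from_euler("z",-4.7,degrees=True).as_matrix()
for y in(.052,-.052):
  for x in (-.0075,.0075): print(proj(w,np.array([.5273,-.006,.096])+F@[x,y,0]).round(0))
im=w["image"].astype(int); print(blobs(im.max(2)<65,(200,0,450,480),200)[:3])
E
```

```text
cam [0.52644961 0.04302282 0.37340502]
cam [0.53129117 0.04348221 0.29489142]
[[312. 109.]]
[[341. 109.]]
[[314. 292.]]
[[339. 292.]]
[(np.int32(25143), array([328.13542537, 410.97864217]), ((324.5, 389.99993896484375), (248.99996948242188, 177.99996948242188), -0.0)), (np.int32(4345), array([327.04418872, 197.54039125]), ((327.5, 200.0), (178.0, 25.0), 90.0))]
```

View pics/w2.png

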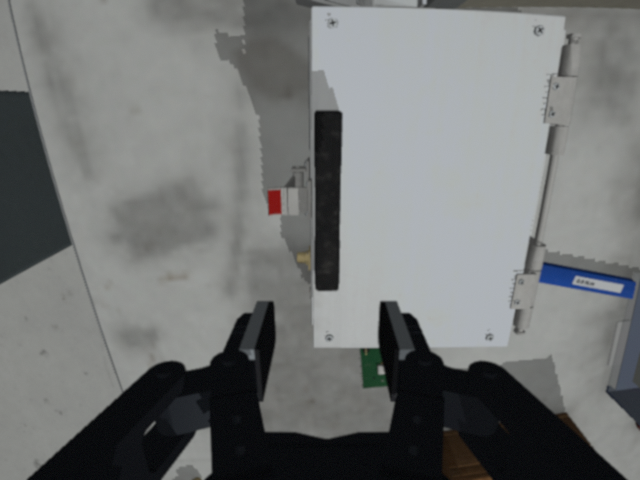

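The bar is centred between the fingers (columns 315–341, rows 111–290, against 312–341, 109–292 predicted for z = 0.096), so the height checks out. The latch tab at (275,202) is well away from the finger path. Next: descend and close.

Scaled: 0.07 m is 70, 0.067 m is 67.

drive_effector([
  [[0,0,30],[0,0,0]],
  [[0,0,55],[0,0,0]],
  [[0,0,67],[0,0,0]],
  [[0,0,70],[0,0,0]],
  [[0,0,70],[0,0,0]],
  [[0,0,70],[0,0,0]],
])

```text
time_s: 3.55
tcp_pos: [0.5257, -0.0403, 0.0822]
eef_rot: [[0.08, 0.997, 0.002], [0.997, -0.08, -0.0], [-0.0, 0.002, -1.0]]
wrist_force: [-0.6, -0.3, 0.6]
opening: 0.0451
finger_force: 0.0
```

drive_effector([
  [[0,0,0],[0,0,0]],
  [[0,0,0],[0,0,0]],
  [[0,0,0],[0,0,0]],
  [[0,0,0],[0,0,0]],
  [[0,0,0],[0,0,0]],
  [[0,0,0],[0,0,0]],
], jaw=0, squeeze=40)

```text
time_s: 4.3
tcp_pos: [0.5257, -0.0403, 0.0818]
eef_rot: [[0.08, 0.997, 0.002], [0.997, -0.08, -0.0], [-0.0, 0.002, -1.0]]
wrist_force: [1.5, 1.2, 5.5]
opening: 0.0147
finger_force: 41.9
```

drive_effector([
  [[0,0,-0.5],[0,0,0]],
  [[0,0,-1],[0,0,0]],
  [[0,0,-1.5],[0,0,0]],
  [[0,0,-1.5],[0,0,0]],
])

```text
time_s: 4.8
tcp_pos: [0.5258, -0.0403, 0.0825]
eef_rot: [[0.08, 0.997, 0.001], [0.997, -0.08, 0.0], [0.0, 0.001, -1.0]]
wrist_force: [6.1, 0.3, -2.6]
opening: 0.0144
finger_force: 41.0
```

drive_effector([
  [[0,0,-0.5],[0,0,0]],
  [[0,0,-1],[0,0,0]],
  [[0,0,-1],[0,0,0]],
  [[0,0,-1],[0,0,0]],
])

```text
time_s: 5.3
tcp_pos: [0.5259, -0.0403, 0.0834]
eef_rot: [[0.08, 0.997, 0.001], [0.997, -0.08, 0.0], [0.0, 0.001, -1.0]]
wrist_force: [5.5, -0.2, -3.4]
opening: 0.0146
finger_force: 40.9
```

drive_effector([
  [[0,0,-0.5],[0,0,0]],
  [[0,0,-1],[0,0,0]],
  [[0,0,-1],[0,0,0]],
])

```text
time_s: 5.68
tcp_pos: [0.5259, -0.0403, 0.0838]
eef_rot: [[0.08, 0.997, 0.001], [0.997, -0.08, 0.0], [0.0, 0.001, -1.0]]
wrist_force: [8.6, -0.9, -9.2]
opening: 0.0148
finger_force: 40.5
```

drive_effector([
  [[0,0,-0.5],[0,0,0]],
  [[0,0,-1],[0,0,0]],
  [[0,0,-1],[0,0,0]],
])

```text
time_s: 6.05
tcp_pos: [0.5259, -0.0403, 0.0841]
eef_rot: [[0.08, 0.997, 0.001], [0.997, -0.08, 0.0], [0.0, 0.001, -1.0]]
wrist_force: [10.6, -0.6, -15.8]
opening: 0.0148
finger_force: 39.8
```

The lid gives about 2 mm and then stops with rising force, so the latch has caught. I'll lower the lid, let go, rise, and press the tab down and forward with shut fingers.

Scaled: 0.0045 m is 4.5, 0.0025 m is 2.5.

drive_effector([
  [[0,0,2.5],[0,0,0]],
  [[0,0,4.5],[0,0,0]],
  [[0,0,4.5],[0,0,0]],
])

```text
time_s: 6.42
tcp_pos: [0.5258, -0.0403, 0.0819]
eef_rot: [[0.08, 0.997, 0.002], [0.997, -0.08, -0.0], [-0.0, 0.002, -1.0]]
wrist_force: [3.0, 0.1, 5.2]
opening: 0.0141
finger_force: 42.0
```

drive_effector([
  [[0,0,0],[0,0,0]],
  [[0,0,0],[0,0,0]],
  [[0,0,0],[0,0,0]],
  [[0,0,-20],[0,0,0]],
  [[0,0,-40],[0,0,0]],
  [[0,0,-40],[0,0,0]],
], jaw=0.045)

```text
time_s: 7.18
tcp_pos: [0.5258, -0.0404, 0.1223]
eef_rot: [[0.08, 0.997, 0.002], [0.997, -0.08, -0.001], [-0.0, 0.002, -1.0]]
wrist_force: [-0.5, 0.1, -1.1]
opening: 0.0449
finger_force: 0.0
```

drive_effector([
  [[15,-20,0],[0,0,0]],
  [[34.5,-45,0],[0,0,0]],
  [[34.5,-45,0],[0,0,0]],
  [[34.5,-45,0],[0,0,0]],
], jaw=0)

```text
time_s: 7.68
tcp_pos: [0.4831, -0.0024, 0.1209]
eef_rot: [[0.08, 0.997, 0.0], [0.997, -0.08, -0.0], [-0.0, 0.0, -1.0]]
wrist_force: [-0.2, -0.4, -0.0]
opening: -0.0002
finger_force: 0.0
```

```bash
python3 - <<'E'
from h import *; from rig import env
goal(env,(0.4835,-0.0025,0.09),fix_rot(-4.7))
w=env.snapshot("wrist");cv2.imwrite("pics/w3.png",w["image"][...,::-1])
E
```

```text
shift [-0.0001  0.0004  0.0309] rot [0.01 0.02 0.1 ]
```

View pics/w3.png

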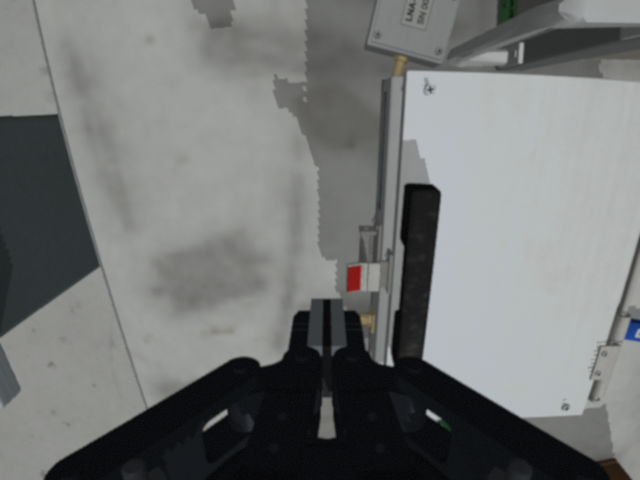

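The shut tips are about 14 mm wide (columns 310–345) and the tab is at (355,278), slightly behind them. The tab needs about 8 mm more in tool y. Then I press down, drifting forward.

Scaled: 0.008 m is 8, 0.041 m is 41.

drive_effector([
  [[0,8,15],[0,0,0]],
  [[0,8,30],[0,0,0]],
  [[0,8,34],[0,0,0]],
  [[0,8,36],[0,0,0]],
  [[0,7,39],[0,0,0]],
  [[0,6,41],[0,0,0]],
])

```text
time_s: 8.48
tcp_pos: [0.4894, -0.0028, 0.0827]
eef_rot: [[0.08, 0.997, 0.002], [0.997, -0.08, -0.001], [-0.0, 0.002, -1.0]]
wrist_force: [-9.4, 0.6, 31.6]
opening: 0.0006
finger_force: 15.5
```

drive_effector([
  [[0,-1,2],[0,0,0]],
  [[0,-3,5],[0,0,0]],
  [[0,-5,7],[0,0,0]],
  [[0,-6,9],[0,0,0]],
])

```text
time_s: 8.98
tcp_pos: [0.4733, -0.0012, 0.0731]
eef_rot: [[0.08, 0.997, -0.015], [0.997, -0.08, -0.0], [-0.001, -0.015, -1.0]]
wrist_force: [-32.0, 1.5, 41.9]
opening: -0.0001
finger_force: 22.1
```

drive_effector([
  [[0,0,-20],[0,0,0]],
  [[0,0,-50],[0,0,0]],
  [[0,0,-60],[0,0,0]],
  [[0,0,-60],[0,0,0]],
])

```text
time_s: 9.48
tcp_pos: [0.4834, -0.0023, 0.1317]
eef_rot: [[0.08, 0.997, 0.002], [0.997, -0.08, -0.0], [-0.0, 0.002, -1.0]]
wrist_force: [-0.7, -0.1, 0.5]
opening: 0.0
finger_force: 0.0
```

```bash
python3 - <<'E'
from h import *; from rig import env
w=env.snapshot("wrist");cv2.imwrite("pics/w4.png",w["image"][...,::-1]);np.save("w4.npy",w,allow_pickle=True)
im=w["image"].astype(int); red=(im[...,0]>im[...,1]+50)&(im[...,0]>im[...,2]+50);print(blobs(red,(200,100,500,400),20)[:2])
E
```

```text
[(np.int32(267), array([319.4906367 , 264.28838951]), ((319.5, 264.0), (22.0, 11.0), 90.0))]
```

View pics/w4.png

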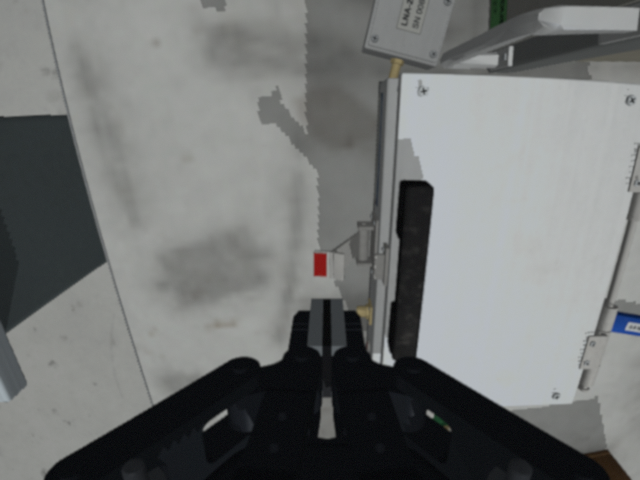

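The latch has swung forward: the red tab is now at (320,264), and the plate shows between it and the front face. Next I check the angle and work out the move back to the bar.

```bash
python3 - <<'E'
from h import *; from rig import env
w=np.load("w4.npy",allow_pickle=True).item()
c=np.array([.5273,-.006,0]); F=R.from_euler("z",-4.7,degrees=True).as_matrix(); o=c-F@[-.056,0,0]
for th in (0,.2,.3,.4,.5,.6,.7,.8):
    q=R.from_euler("y",-th).as_matrix()@[-.0085,0,.0475]   # red part of the tab from the latch hinge
    print(th,proj(w,o+F@(q+[-.078,0,.035])).round(0))
goal(env,(c+F@[0,-.035,0])+[0,0,.1317],fix_rot(-4.7))
E
```

```text
0 [[352. 271.]]
0.2 [[335. 269.]]
0.3 [[328. 268.]]
0.4 [[321. 266.]]
0.5 [[314. 264.]]
0.6 [[308. 262.]]
0.7 [[303. 260.]]
0.8 [[299. 258.]]
shift [-0.0352  0.0447 -0.0008] rot [0.01 0.   0.1 ]
```

Latch at about 0.42 rad, past the 0.3 needed. Regrip.

drive_effector([
  [[-15,20,0],[0,0,0]],
  [[-35,44.5,0],[0,0,0]],
  [[-35,44.5,0],[0,0,0]],
  [[-35,44.5,20],[0,0,0]],
  [[-35,44.5,40],[0,0,0]],
  [[-35,44.5,50],[0,0,0]],
  [[-35,44.5,50],[0,0,0]],
], jaw=0.045)

```text
time_s: 10.4
tcp_pos: [0.5231, -0.0401, 0.0802]
eef_rot: [[0.08, 0.997, -0.003], [0.997, -0.08, 0.001], [0.0, -0.003, -1.0]]
wrist_force: [0.5, 0.2, 1.0]
opening: 0.0449
finger_force: 0.0
```

drive_effector([
  [[0,0,0],[0,0,0]],
  [[0,0,0],[0,0,0]],
  [[0,0,0],[0,0,0]],
  [[0,0,0],[0,0,0]],
  [[0,0,0],[0,0,0]],
  [[0,0,0],[0,0,0]],
], jaw=0, squeeze=60)

```text
time_s: 11.15
tcp_pos: [0.5257, -0.0408, 0.0822]
eef_rot: [[0.08, 0.997, 0.003], [0.997, -0.08, -0.0], [0.0, 0.003, -1.0]]
wrist_force: [2.6, 0.6, 6.0]
opening: 0.014
finger_force: 61.2
```

```bash
python3 - <<'E'
from h import *; from rig import env
st=env.state(); print(st["qpos"])
R0=np.array(st["eef_rot"]);p0=np.array(st["tcp_pos"])
F=R.from_euler("z",-4.7,degrees=True).as_matrix(); c=np.array([.5273,-.006,0]); H=c+F@[.138,0,0]; H[2]=.070
for th in np.radians([2,5,10,15,20,25,30,35,40]):
    Q=F@R.from_euler("y",th).as_matrix()@F.T; d=R0.T@(H+Q@(p0-H)-p0); print(np.degrees(th).round(0),d.round(4),np.degrees(R.from_matrix(R0.T@Q@R0).as_rotvec()).round(2))
E
```

```text
[-1.24729202e+01  2.48587324e+01 -2.61157435e+01  3.88673695e+01
  2.75450815e-02  8.21372256e+01]
2.0 [-0.      0.0005 -0.0048] [2. 0. 0.]
5.0 [-0.      0.0016 -0.0119] [5.   0.01 0.  ]
10.0 [-0.      0.0043 -0.0235] [10.    0.02  0.  ]
15.0 [-0.      0.0079 -0.0349] [15.    0.02  0.  ]
20.0 [-0.      0.0126 -0.046 ] [20.    0.03  0.  ]
25.0 [-0.      0.0181 -0.0566] [25.    0.04  0.  ]
30.0 [-0.      0.0246 -0.0667] [30.    0.05  0.  ]
35.0 [-0.      0.0319 -0.0761] [35.    0.05  0.  ]
40.0 [-0.0001  0.0401 -0.0849] [40.    0.06  0.  ]
```

Scaled: -0.0235 m is -23.5, -0.018 m is -18, 10 degrees is 2.5.

drive_effector([
  [[0,0.5,-4.8],[0.5,0,0]],
  [[0,1,-8.5],[0.875,0,0]],
  [[0,1.6,-11.9],[1.25,0,0]],
  [[0,3,-18],[1.875,0,0]],
  [[0,4.3,-23.5],[2.5,0,0]],
  [[0,4.3,-23.5],[2.5,0,0]],
])

```text
time_s: 11.9
tcp_pos: [0.5293, -0.0411, 0.1043]
eef_rot: [[0.08, 0.982, -0.173], [0.997, -0.079, 0.014], [0.0, -0.173, -0.985]]
wrist_force: [2.4, 0.3, -0.3]
opening: 0.0135
finger_force: 61.5
```

drive_effector([
  [[0,1.6,-11.9],[1.25,0,0]],
  [[0,3,-18],[1.875,0,0]],
  [[0,4.3,-23.5],[2.5,0,0]],
  [[0,6,-29.3],[3.125,0,0]],
  [[0,7.9,-34.9],[3.75,0,0]],
  [[0,10.2,-40.5],[4.375,0,0]],
  [[0,12.6,-46],[5,0,0]],
  [[0,15.3,-51.4],[5.625,0,0]],
  [[0,18.1,-56.6],[6.25,0,0]],
  [[0,22,-62.8],[7,0,0]],
  [[0,22,-62.8],[7,0,0]],
  [[0,22,-62.8],[7,0,0]],
  [[0,22,-62.8],[7,0,0]],
  [[0,22,-62.8],[7,0,0]],
])

```text
time_s: 13.65
tcp_pos: [0.5603, -0.0438, 0.1632]
eef_rot: [[0.08, 0.785, -0.615], [0.997, -0.063, 0.049], [-0.0, -0.617, -0.787]]
wrist_force: [-4.4, -1.6, 3.8]
opening: 0.0137
finger_force: 63.3
```

```bash
python3 - <<'E'
from h import *; from rig import env
s=env.snapshot("side");a=cv2.resize(s["image"][130:290,220:430,::-1],(787,600),interpolation=cv2.INTER_CUBIC);cv2.imwrite("pics/s5.png",a); st=env.state();print(st["dq"].round(2),st["wrist_force"])
E
```

```text
[ 0.15  0.25  0.32  0.28  0.03 -0.16] [-4.51354677 -1.76686867  4.48226623]
```

View pics/s5.png

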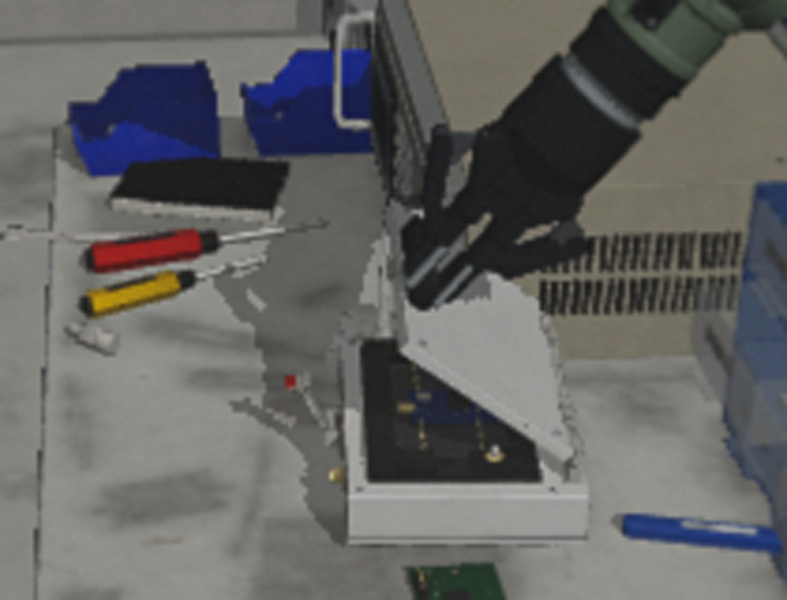

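The lid's front edge is up at about 38° (crop (405,350), hinge near (565,455)). The gripper holds the bar, the latch leans forward well clear at (290,382), and the parts in view lie undisturbed.

drive_effector([
  [[0,0,0],[0,0,0]],
  [[0,0,0],[0,0,0]],
])

```text
time_s: 13.95
tcp_pos: [0.5604, -0.0438, 0.1632]
eef_rot: [[0.08, 0.784, -0.615], [0.997, -0.063, 0.049], [-0.0, -0.617, -0.787]]
wrist_force: [-5.3, -1.1, 3.7]
opening: 0.0139
finger_force: 63.3
```

```bash
python3 -c "
from rig import env
print(env.hand_in())"
```

```text
the job is handed in; nothing more can be done
None
```

I tugged the lid first and found the latch had caught, swung the latch clear, and handed in at about 14 s with the gripper holding the lid at about 38°; the hand-in call returned no verdict.

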